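Unlock the bench steriliser and hold its sprung lid just below the balance point

TASK

The bench steriliser has finished and cooled down: unlock its lid by turning the black handwheel anticlockwise, over several grasps, until the red dot on the wheel stands at the green mark on the lid. Then lift the lid gently by its black front handle until it is past its balance point (50 degrees open, where the hinge spring takes over), ease it back to about 5 degrees below that point and hold it steady there as a shield while I reach in for the basket. Finish while still holding the handle, with the wheel left at the mark, and do not disturb the bowl, the bottle and the cup standing by.

Things in the scene. Friction and masses are not known exactly. Their poses are not given: they have to be found in the camera images.
- steriliser: Round steel steriliser set into the bench, fixed; 226 mm across, lid top 101 mm above the bench. Origin: on the bench top, centre of the chamber. -x axis: its front (lid handle, robot side); +x: the hinge; z up. Four dark keepers, up to 125 mm above the bench, 118 to 146 mm from the centre, stand 45 and 105 degrees to either side of the front. Grey control box, 75 mm tall, centred at x +205, y +100 mm.
- wheel_hub (a point): Centre of the black handwheel on the middle of the lid, half-way up its spoke bar (143 mm above the bench, 42 mm above the lid top when shut). Its two spokes form one straight bar through the hub, 14 mm wide, 16 mm tall, which can be pinched right over the hub; below it a 19 mm shaft, and a 60 mm disc and bolts up to 13 mm above the lid. x axis: along the bar to the red dot; z: up when shut.
- red_dot (a point): Red disc, 22 mm across, on top of the wheel rim at one end of the spoke bar, 62 mm from the axis. The rim is round, 13 mm thick, 137 mm across outside; the free space inside it has a radius of 55 mm. The wheel and this point turn together.
- green_mark (a point): Green bar, 26 x 10 mm, painted on the lid 96 mm from the wheel's axis, on the left (+y side of the steriliser, 15 degrees towards its front); moves with the lid.
- wheel (a joint): Angle of the handwheel relative to the lid, rad: grows anticlockwise seen from above; 0 fully locked, 3.40 when the red dot stands at the green mark, hard stop at 4.10. It starts locked, between 0 and 0.8. It stays where it is left (friction 0.15 N m) and draws in four bolts, 4.4 mm per rad; until about 2.8 the bolts hold the lid down.
- lid (a joint): Opening angle of the lid about its rear hinge, rad: 0 shut, grows as the front edge rises, stop at 1.20. Balance point at 0.87 (50 degrees): below it the lid sinks shut by itself, above it the hinge spring drives it up to its stop. At the handle it pulls down with 3 to 4 N when nearly shut, under 1 N a few degrees below balance, and up with up to 3 N above it.
- hinge_axis (a point): Middle of the lid's hinge axis, which is level and parallel to the steriliser's y axis, 92 mm above the bench and 120 mm behind the chamber's centre. Frame turns with the lid.
- lid_handle (a point): Black bow handle at the lid's front edge, moving with the lid. Origin: centre of its round grip bar, 14 mm thick, 100 mm long, parallel to the hinge, with a leg at each end (80 mm clear between). Lid shut: bar 136 mm above the bench, 35 mm above the lid top, 62 mm in front of the wheel rim. From hinge_axis it lies 250 mm forward, 44 mm up in the lid's frame. x: to the hinge, y: along the bar.
- pulp_bowl_mid (a point): Middle of a brown paper-pulp bowl, 110 mm across, 45 mm tall, 22 mm above its foot. Bystander, leave alone.
- amber_bottle_mid (a point): Middle of a small amber bottle, 38 mm across, 75 mm tall, 37 mm above its foot. Bystander, leave alone.
- green_cup_mid (a point): Middle of a green plastic cup, 54 mm across, 52 mm tall, 26 mm above its foot. Bystander, leave alone.

How it is judged:
By the outcome, as a careful person would: the job done as asked, in the order asked, and still so for the second after the job is handed in, while the arm keeps its last pose, push and grip.
It also fails if it takes over 72 s, if anything falls off the work surface, if the arm or the gripper's body presses on something with over 40 N, if the wrist force passes 120 N, or if a joint passes its speed limit or range.

ROBOT

A 6-joint arm with a two-finger parallel gripper is mounted at the origin on the work surface. World frame = base frame: x ahead of the robot, y to its left, z up, the work surface at z = 0. Lengths are in m, angles in rad, forces in N, time in s.
With the tool pointing down it reaches from about 0.3 to 0.875 m from the base axis. Payload 6.4 kg.
Tool frame: the origin (TCP) lies between the finger pads; the fingertips stand 14 mm ahead of it and the grasp point (between the pads) lies 5 mm behind it; z points along the fingers, y is the direction in which the jaws open and shut (so a half turn about z gives the same grasp; the last joint's range is limited). The gripper opens to 85 mm and grips with 20 to 120 N. Pads are 22 mm wide; open, the fingers measure 114 mm over their backs; the gripper's body (76 mm by 85 mm) begins 54 mm behind the grasp point. The pads swing forward as they close: fully open they stand 13 mm farther back than shut.
Start: joints at [0.934, 0.181, 1.607, -0, 1.354, -0.206], TCP at [0.24, 0.522, 0.245] pointing down, gripper open.
Joint ranges: [-2.99, 2.99], [-0.89, 2.07], [0.3, 2.58], [-1.14, 4.28], [0, 2.63], [-3.12, 3.12]. Speed limits (rad/s): [2.57, 2.57, 3.01, 3.14, 3.14, 3.14].

INTERFACE

Orientations are given as a unit quaternion [x, y, z, w].
In Python, from station import * gives the robot as it stands. The module is installed in compiled form; this text tells all that it offers.
- The arm moves only by the shell command python3 -m crank 'ROWS' [FORCE]. ROWS is JSON, a list of rows, each an object of numbers: "hand": the closure, from 0 (fully open) to 1 (shut); "x", "y", "z": the shift along the tool's x, y, z each as a share of 0.08 m, from -1 to 1; "ax", "ay", "az": the turn, a rotation vector about the tool's x, y, z each as a share of 180 degrees, from -1 to 1. A call has 1 to 8 rows; each row is the pose to reach, as a shift and turn from the pose commanded when the call began, along the tool's axes at that moment, turning the shorter way round; what a row does not reach only later rows make up. A row lasts 1/10 s, in which the tool goes at most 50 mm and 8.59 degrees, less where a joint would pass 70% of its speed; a pose out of reach is approached as far as the arm can. A call with a number of a shift or a turn outside -1 to 1 is refused whole. A call with a gripper value outside its range is refused whole. The fingers move at their own pace and stop on an object; FORCE is the grip in N (left out, the last holds). Time passes only in rows, so rows that repeat a pose let the fingers close. It gives the time, the measured TCP pose, the force and the opening at its end, in the units of the state.
- sense(): the state, without advancing time (a new reading comes with each control period).
- get_image(name): name is "scene" or "top" or "wrist"; returns a dict with "image" (420x560x3 uint8, blue, green, red), "mtx" (3x3 intrinsics, pixels), "view" (4x4, takes a point from world to camera coordinates). Camera axes: x right, y down, z forward; pixel columns grow to the right and rows downward; lengths in m; the calibration is good to about 2 mm. The wrist camera is an equidistant fisheye: a pixel r from the principal point sees the ray r / f radians off the axis. A picture is of the moment at which its call begins. There is no depth.
- finish_job(): hands the job in, once; it reports no verdict.
Trained networks look in the newest picture that a camera, given by its name, has taken for a name from the list of things; names that differ only in an ending like _2 or _b are one class to them, and where a whole thing is asked for, a point or a joint stands for the part that bears it (a point fixed in the world has none). Each returns a list of dicts, best first, with "confidence" (0 to 1); they miss things now and then, are a little off and sometimes report something else, mostly with a low value. They report only what shows in the picture. A call takes as long as a camera call.
- find_in(name, camera): "at" ([x, y, z] in m, in world coordinates, good to about 4 mm: the middle of the surface that is visible of it).
- tip_of(name, camera): "at" ([x, y, z] in m, in world coordinates, good to about 4 mm: a listed point, or the origin of a listed thing).
The state is a dict: "t": time; "joint_positions": joint angles; "dq": joint speeds; "joint_torque": joint torques, N m; "position": TCP position; "tcp_rot": TCP orientation; "ft_force": force on the tool from outside, world axes, zero at the start; "torque": the same for the moment, N m; "opening": finger opening in m.
Only numpy, scipy, OpenCV 4.12 (cv2) and the standard library are available. Lean on these libraries where they do the work, as an engineer would, in place of code of your own. Each camera call takes 0.05 s, during which the arm holds its last target.

## Working session

There is one attempt and no reset: what is moved stays moved. The work goes in short steps, Python scripts to look and compute and a shell command to move; the robot and the scene stay as the last step left them, time stands still between calls to the robot, and variables do not carry over. Pictures are saved under pics/ and viewed, and the job is handed in when it is done.

```bash
mkdir -p pics; python3 - <<'E'
from station import *
import cv2
s=sense();print(s)
for c in ["scene","top","wrist"]:
    d=get_image(c);cv2.imwrite(f"pics/a_{c}.png",d["image"])
    print(c,d["mtx"].tolist(),d["view"].round(3).tolist())
    for n in ["steriliser","wheel_hub","red_dot","green_mark","hinge_axis","lid_handle","pulp_bowl_mid","amber_bottle_mid","green_cup_mid"]:
        r=tip_of(n,c)
        print(n,[(x["confidence"].__round__(2),[round(float(v),3) for v in x["at"]]) for x in r[:2]])
print(sense()["t"])
E
```

```text
{'t': 0.0, 'joint_positions': array([ 9.33677829e-01,  1.81539225e-01,  1.60799805e+00,  1.11087647e-05,
        1.35378490e+00, -2.06281646e-01]), 'dq': array([-0.00035279, -0.00013206,  0.00032837,  0.00091151,  0.00138208,
       -0.00209001]), 'joint_torque': array([ 7.71559698e-04, -4.44857848e+01, -3.51349890e+01, -3.56802946e-05,
        8.66296585e-03, -5.75206997e-06]), 'position': array([0.23979441, 0.52204198, 0.24438996]), 'tcp_rot': array([ 2.13757295e-01,  9.76886417e-01, -7.86781489e-04, -3.58904347e-04]), 'ft_force': array([ 0.50238688, -0.47087293,  0.18611799]), 'torque': array([-0.02329013,  0.02653404, -0.02669815]), 'opening': 0.08555767011873079}
scene [[488.055603044363, 0.0, 274.0669879103753], [0.0, 488.055603044363, 212.34302839012898], [0.0, 0.0, 1.0]] [[0.837, 0.547, -0.022, -0.495], [0.331, -0.537, -0.776, -0.112], [-0.437, 0.642, -0.63, 1.364], [0.0, 0.0, 0.0, 1.0]]
steriliser [(0.67, [0.606, 0.113, 0.002])]
wheel_hub [(0.69, [0.603, 0.114, 0.141]), (0.39, [0.718, 0.077, 0.091])]
red_dot [(0.58, [0.62, 0.059, 0.152]), (0.38, [0.698, 0.369, 0.037])]
green
[... 711 characters left out ...]
2, [0.718, 0.077, 0.087])]
lid_handle [(0.81, [0.484, 0.157, 0.134])]
pulp_bowl_mid [(0.68, [0.607, 0.114, 0.146]), (0.57, [0.544, -0.179, 0.019])]
amber_bottle_mid [(0.87, [0.699, 0.366, 0.038])]
green_cup_mid [(0.62, [0.398, -0.101, 0.027])]
wrist [[325.19226210127806, 0.0, 283.1370636180866], [0.0, 325.19226210127806, 206.8129850114072], [0.0, 0.0, 1.0]] [[0.418, 0.909, -0.0, -0.575], [0.861, -0.396, 0.319, -0.042], [0.289, -0.133, -0.948, 0.38], [0.0, 0.0, 0.0, 1.0]]
steriliser []
wheel_hub [(0.46, [0.402, -0.104, 0.026])]
red_dot []
green_mark [(0.62, [0.401, -0.102, 0.026])]
hinge_axis []
lid_handle []
pulp_bowl_mid []
amber_bottle_mid []
green_cup_mid [(0.62, [0.4, -0.103, 0.03])]
1.5
```

View pics/a_top.png

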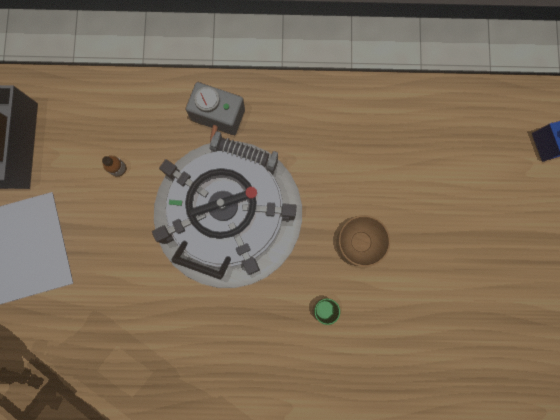

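View pics/a_scene.png

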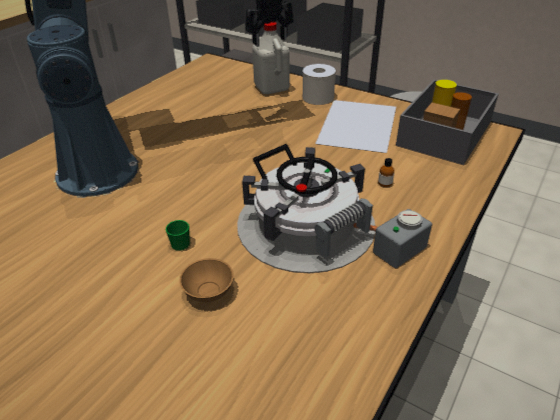

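Top view: wheel hub at about (221,205), red dot at (251,193), green mark at (175,202) and lid handle at (200,270). The steriliser centre is about (0.606, 0.114) with yaw about -18°. From the dot at about -74° to the mark at about 87°, the wheel has to turn about 161° anticlockwise. I'll move over to the wheel.

```bash
cat > h.py <<'E'
from station import *
import numpy as np
from scipy.spatial.transform import Rotation as R
def delta(p,Rt=None,s=None):
    s=s or sense(); R0=R.from_quat(s["tcp_rot"])
    d=R0.inv().apply(np.array(p)-s["position"])/0.08
    print("shift",d.round(3),end=" ")
    if Rt is not None: print("turn",((R0.inv()*Rt).as_rotvec()/np.pi).round(4))
    else: print()
def st():
    s=sense(); M=R.from_quat(s["tcp_rot"]).as_matrix()
    print("t",round(s["t"],2),"p",s["position"].round(4),"xang",round(float(np.degrees(np.arctan2(M[1,0],M[0,0]))),1),"z",M[:,2].round(3),"q",s["joint_positions"].round(3),"F",s["ft_force"].round(1),"T",s["torque"].round(2),"op",round(s["opening"],4))
def down(ang): # tool pointing down, tool x at angle deg
    a=np.radians(ang);c,s_=np.cos(a),np.sin(a)
    return R.from_matrix(np.array([[c,s_,0],[s_,-c,0],[0,0,-1]]).T.T)
E
for i in 1 2; do :; done
python3 -m crank '[{"x":-0.6,"y":-0.26,"z":-0.1},{"x":-1,"y":-0.43,"z":-0.2},{"x":-1,"y":-0.43,"z":-0.2}]'
python3 -m crank '[{"x":-0.6,"y":-0.26},{"x":-1,"y":-0.43},{"x":-1,"y":-0.43}]'
python3 -c "from h import *;st();delta([.605,.114,.26],down(106))"
```

```text
t 1.5 p [0.2401 0.5225 0.2453] xang 155.3 z [-0.  0. -1.] q [ 0.934  0.181  1.607  0.     1.354 -0.206] F [ 0.3 -0.6 -0. ] T [ 0.02 -0.   -0.02] op 0.085
shift [-6.277 -2.734 -0.184] turn [-0.    -0.     0.274]schema error: expected keys hand, x, y, z, ax, ay, az
schema error: expected keys hand, x, y, z, ax, ay, az
```

```bash

python3 -m crank '[{"x":-0.6,"y":-0.26},{"x":-1,"y":-0.43}]'
python3 -m crank '[{"x":-0.6,"y":-0.26},{"x":-1,"y":-0.43}]'
python3 -m crank '[{"x":-0.6,"y":-0.26},{"x":-1,"y":-0.43},{"x":-1,"y":-0.43}]'
python3 -c "from h import *;st();delta([.605,.114,.26],down(106))"
```

```text
t 1.5 p [0.2401 0.5225 0.2453] xang 155.3 z [-0.  0. -1.] q [ 0.934  0.181  1.607  0.     1.354 -0.206] F [ 0.3 -0.6 -0. ] T [ 0.02 -0.   -0.02] op 0.085
shift [-6.277 -2.734 -0.184] turn [-0.    -0.     0.274]schema error: expected keys hand, x, y, z, ax, ay, az
schema error: expected keys hand, x, y, z, ax, ay, az
schema error: expected keys hand, x, y, z, ax, ay, az
```

```bash

python3 -m crank '[{"hand":0,"x":-0.5,"y":-0.22,"z":-0.1,"ax":0,"ay":0,"az":0},{"hand":0,"x":-1,"y":-0.43,"z":-0.2,"ax":0,"ay":0,"az":0}]'
python3 -m crank '[{"hand":0,"x":-0.5,"y":-0.22,"z":0,"ax":0,"ay":0,"az":0},{"hand":0,"x":-1,"y":-0.43,"z":0,"ax":0,"ay":0,"az":0}]'
python3 -m crank '[{"hand":0,"x":-0.5,"y":-0.22,"z":0,"ax":0,"ay":0,"az":0},{"hand":0,"x":-1,"y":-0.43,"z":0,"ax":0,"ay":0,"az":0}]'
python3 -m crank '[{"hand":0,"x":-0.5,"y":-0.22,"z":0,"ax":0,"ay":0,"az":0},{"hand":0,"x":-1,"y":-0.43,"z":0,"ax":0,"ay":0,"az":0}]'
python3 -c "from h import *;st();delta([.605,.114,.26],down(106))"
```

```text
t: 1.7
position: [0.2981, 0.4574, 0.2611]
tcp_rot: [0.212, 0.977, -0.0, -0.0]
ft_force: [-0.1, 0.9, 0.7]
opening: 0.0856
t: 1.9
position: [0.3577, 0.3921, 0.2618]
tcp_rot: [0.213, 0.977, 0.0, 0.0]
ft_force: [0.7, 0.9, -1.0]
opening: 0.0853
t: 2.1
position: [0.416, 0.3271, 0.2615]
tcp_rot: [0.214, 0.977, 0.0, 0.0]
ft_force: [0.5, 0.9, -1.0]
opening: 0.0854
t: 2.3
position: [0.4744, 0.2623, 0.2615]
tcp_rot: [0.214, 0.977, 0.0, 0.0]
ft_force: [0.2, 0.2, 1.0]
opening: 0.0856
t 2.3 p [0.4744 0.2623 0.2615] xang 155.3 z [ 0.001  0.    -1.   ] q [ 0.286  0.093  1.672  0.     1.376 -0.854] F [0.2 0.2 1. ] T [ 0.02 -0.07 -0.  ] op 0.0856
shift [-2.258 -1.003  0.019] turn [2.00e-04 1.00e-04 2.74e-01]
```

```bash

python3 -m crank '[{"hand":0,"x":-0.5,"y":-0.22,"z":0,"ax":0,"ay":0,"az":0.04},{"hand":0,"x":-1,"y":-0.43,"z":0,"ax":0,"ay":0,"az":0.08}]'
python3 -c "from h import *;st();delta([.605,.114,.26],down(106))"
```

```text
t: 2.5
position: [0.5328, 0.1976, 0.2615]
tcp_rot: [0.337, 0.942, 0.0, 0.0]
ft_force: [0.0, 0.2, -0.0]
opening: 0.0853
t 2.5 p [0.5328 0.1976 0.2615] xang 140.6 z [ 0.  0. -1.] q [ 0.146  0.152  1.607  0.     1.382 -0.737] F [ 0.   0.2 -0. ] T [ 0.04 -0.04 -0.  ] op 0.0853
shift [-1.361 -0.235  0.019] turn [1.000e-04 0.000e+00 1.923e-01]
```

```bash

python3 -m crank '[{"hand":0.3,"x":-0.5,"y":-0.1,"z":0,"ax":0,"ay":0,"az":0.04},{"hand":0.4,"x":-1,"y":-0.23,"z":0,"ax":0,"ay":0,"az":0.08},{"hand":0.4,"x":-1,"y":-0.23,"z":0,"ax":0,"ay":0,"az":0.12},{"hand":0.4,"x":-1,"y":-0.23,"z":0,"ax":0,"ay":0,"az":0.16},{"hand":0.4,"x":-1,"y":-0.23,"z":0,"ax":0,"ay":0,"az":0.192},{"hand":0.4,"x":-1,"y":-0.23,"z":0,"ax":0,"ay":0,"az":0.192}]'
python3 - <<'E'
from h import *
import cv2
st()
for c in ["wrist","top"]:
    d=get_image(c);cv2.imwrite(f"pics/b_{c}.png",d["image"])
    for n in ["steriliser","wheel_hub","red_dot","green_mark","hinge_axis","lid_handle"]:
        print(c,n,[(round(x["confidence"],2),[round(float(v),3) for v in x["at"]]) for x in tip_of(n,c)[:2]])
E
```

```text
t: 3.1
position: [0.5823, 0.1343, 0.2612]
tcp_rot: [0.6, 0.8, -0.0, -0.0]
ft_force: [-0.0, 0.2, 0.2]
opening: 0.0514
t 3.1 p [0.5823 0.1343 0.2612] xang 106.3 z [-0.  0. -1.] q [ 0.028  0.218  1.531  0.     1.393 -0.256] F [-0.   0.2  0.2] T [ 0.02  0.   -0.02] op 0.0514
wrist steriliser [(0.91, [0.606, 0.116, 0.004])]
wrist wheel_hub [(0.64, [0.603, 0.115, 0.145])]
wrist red_dot [(0.9, [0.624, 0.059, 0.152])]
wrist green_mark [(0.73, [0.609, 0.217, 0.104])]
wrist hinge_axis [(0.56, [0.721, 0.08, 0.09])]
wrist lid_handle [(0.98, [0.483, 0.16, 0.139])]
top steriliser [(0.63, [0.604, 0.113, 0.003])]
top wheel_hub [(0.78, [0.607, 0.115, 0.147])]
top red_dot []
top green_mark [(0.8, [0.614, 0.21, 0.104])]
top hinge_axis [(0.98, [0.719, 0.077, 0.093])]
top lid_handle []
```

View pics/b_wrist.png

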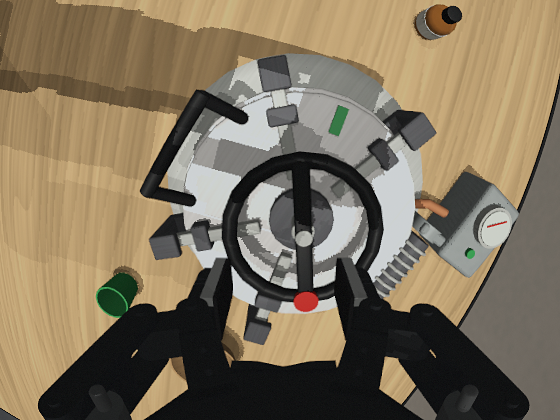

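```bash
cat >> h.py <<'E'
def fish(d,px,z):
    K=d["mtx"];V=d["view"];u=np.array([px[0]-K[0,2],px[1]-K[1,2]]);r=np.hypot(*u);th=r/K[0,0]
    v=np.array([*(np.sin(th)*u/r),np.cos(th)]);w=V[:3,:3].T@v;o=-V[:3,:3].T@V[:3,3]
    return (o+w*(z-o[2])/w[2])
def pin(d,px,z):
    K=d["mtx"];V=d["view"];v=np.array([(px[0]-K[0,2])/K[0,0],(px[1]-K[1,2])/K[1,1],1]);w=V[:3,:3].T@v;o=-V[:3,:3].T@V[:3,3]
    return (o+w*(z-o[2])/w[2])
E
python3 - <<'E'
from h import *
d=get_image("wrist")
for n,p,z in [("dot",(306,301),.152),("bar far",(301,168),.151),("cap",(304,239),.155),("rimL",(232,228),.150),("rimR",(376,228),.150),("green",(339,121),.101),("h1",(202,97),.136),("h2",(148,190),.136)]:
    print(n,fish(d,p,z).round(4))
delta([.605,.115,.26],down(107))
E
```

```text
dot [0.6263 0.0578 0.152 ]
bar far [0.5866 0.1689 0.151 ]
cap [0.6054 0.116  0.155 ]
rimL [0.5482 0.1068 0.15  ]
rimR [0.6605 0.1393 0.15  ]
green [0.6121 0.2105 0.101 ]
h1 [0.4978 0.1998 0.136 ]
h2 [0.4685 0.113  0.136 ]
shift [-0.313  0.204  0.016] turn [ 0.      0.     -0.0035]
```

```bash

python3 -m crank '[{"hand":0.4,"x":-0.2,"y":0.1,"z":0,"ax":0,"ay":0,"az":-0.018},{"hand":0.4,"x":-0.32,"y":0.21,"z":0.4,"ax":0,"ay":0,"az":-0.018},{"hand":0.4,"x":-0.32,"y":0.21,"z":0.6,"ax":0,"ay":0,"az":-0.018},{"hand":0.4,"x":-0.32,"y":0.21,"z":0.6,"ax":0,"ay":0,"az":-0.018}]'
python3 -c "
from h import *;import cv2
st();delta([.606,.1145,.138],down(109.5));cv2.imwrite('pics/c.png',get_image('wrist')['image'])"
```

```text
t: 4.25
position: [0.6032, 0.1146, 0.2096]
tcp_rot: [0.577, 0.817, -0.002, -0.003]
ft_force: [0.7, 0.7, 0.2]
opening: 0.0512
t 4.25 p [0.6032 0.1146 0.2096] xang 109.6 z [-0.007  0.    -1.   ] q [-0.005  0.303  1.533  0.     1.313 -0.347] F [0.7 0.7 0.2] T [-0.01 -0.   -0.  ] op 0.0512
shift [-0.015  0.038  0.895] turn [-0.0021 -0.0008  0.0004]
```

View pics/c.png

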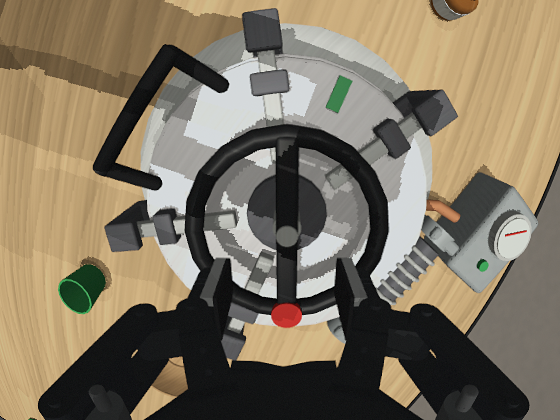

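The bar runs vertically at x≈287 in the wrist image, midway between the fingers, so it is aligned. I'll descend and pinch.

```bash

python3 -m crank '[{"hand":0.4,"x":0,"y":0.02,"z":0.3,"ax":0,"ay":0,"az":0},{"hand":0.4,"x":0,"y":0.02,"z":0.6,"ax":0,"ay":0,"az":0},{"hand":0.4,"x":0,"y":0.02,"z":0.9,"ax":0,"ay":0,"az":0},{"hand":0.4,"x":0,"y":0.02,"z":0.9,"ax":0,"ay":0,"az":0},{"hand":0.4,"x":0,"y":0.02,"z":0.9,"ax":0,"ay":0,"az":0}]'
python3 -c "from h import *;st();delta([.606,.1145,.138],down(109.5))"
python3 -m crank '[{"hand":0.7,"x":0,"y":0,"z":0,"ax":0,"ay":0,"az":0},{"hand":0.9,"x":0,"y":0,"z":0,"ax":0,"ay":0,"az":0},{"hand":1,"x":0,"y":0,"z":0,"ax":0,"ay":0,"az":0},{"hand":1,"x":0,"y":0,"z":0,"ax":0,"ay":0,"az":0},{"hand":1,"x":0,"y":0,"z":0,"ax":0,"ay":0,"az":0}]' 40
python3 -c "from h import *;st()"
```

```text
t: 4.8
position: [0.6073, 0.1156, 0.1425]
tcp_rot: [0.576, 0.817, 0.0, 0.0]
ft_force: [-0.3, -0.6, 0.5]
opening: 0.0511
t 4.8 p [0.6073 0.1156 0.1425] xang 109.6 z [ 0.001  0.    -1.   ] q [-0.004  0.379  1.578  0.     1.184 -0.346] F [-0.3 -0.6  0.5] T [0.02 0.04 0.02] op 0.0511
shift [-0.007 -0.02   0.057] turn [0.0002 0.0001 0.0007]
t: 5.3
position: [0.6052, 0.1143, 0.1431]
tcp_rot: [0.576, 0.817, -0.002, -0.001]
ft_force: [-12.6, -4.6, 12.8]
opening: 0.0131
t 5.3 p [0.6052 0.1143 0.1431] xang 109.6 z [-0.004 -0.002 -1.   ] q [-0.005  0.377  1.579 -0.002  1.189 -0.346] F [-12.6  -4.6  12.8] T [-0.74  2.13 -0.07] op 0.0131
```

```bash

python3 -m crank '[{"hand":1,"x":0,"y":-0.03,"z":0,"ax":0,"ay":0,"az":0},{"hand":1,"x":0,"y":-0.03,"z":0,"ax":0,"ay":0,"az":-0.02},{"hand":1,"x":0,"y":-0.03,"z":0,"ax":0,"ay":0,"az":-0.06}]'
python3 -c "from h import *;st()"
```

```text
t: 5.6
position: [0.6053, 0.1143, 0.1431]
tcp_rot: [0.496, 0.868, 0.0, 0.001]
ft_force: [-2.1, 0.1, 4.2]
opening: 0.013
t 5.6 p [0.6053 0.1143 0.1431] xang 120.6 z [ 0.002  0.    -1.   ] q [-0.006  0.374  1.584  0.     1.182 -0.539] F [-2.1  0.1  4.2] T [-0.03  0.48 -0.16] op 0.013
```

```bash

python3 -m crank '[{"hand":1,"x":0,"y":0,"z":0,"ax":0,"ay":0,"az":-0.04},{"hand":1,"x":0,"y":0,"z":0,"ax":0,"ay":0,"az":-0.08},{"hand":1,"x":0,"y":0,"z":0,"ax":0,"ay":0,"az":-0.12},{"hand":1,"x":0,"y":0,"z":0,"ax":0,"ay":0,"az":-0.16},{"hand":1,"x":0,"y":0,"z":0,"ax":0,"ay":0,"az":-0.2},{"hand":1,"x":0,"y":0,"z":0,"ax":0,"ay":0,"az":-0.24},{"hand":1,"x":0,"y":0,"z":0,"ax":0,"ay":0,"az":-0.24}]'
python3 -c "from h import *;st()"
python3 -m crank '[{"hand":1,"x":0,"y":0,"z":0,"ax":0,"ay":0,"az":-0.04},{"hand":1,"x":0,"y":0,"z":0,"ax":0,"ay":0,"az":-0.08},{"hand":1,"x":0,"y":0,"z":0,"ax":0,"ay":0,"az":-0.12},{"hand":1,"x":0,"y":0,"z":0,"ax":0,"ay":0,"az":-0.16},{"hand":1,"x":0,"y":0,"z":0,"ax":0,"ay":0,"az":-0.18},{"hand":1,"x":0,"y":0,"z":0,"ax":0,"ay":0,"az":-0.18}]'
python3 -c "
from h import *;import cv2
st();d=get_image('top');cv2.imwrite('pics/d.png',d['image']);
print([(round(x['confidence'],2),x['at']) for x in tip_of('red_dot','top')]);cv2.imwrite('pics/dw.png',get_image('wrist')['image'])
print([(round(x['confidence'],2),x['at']) for x in tip_of('red_dot','wrist')])"
```

```text
t: 6.3
position: [0.6059, 0.115, 0.1432]
tcp_rot: [0.142, 0.99, 0.001, 0.002]
ft_force: [-0.5, 3.2, 5.7]
opening: 0.0132
t 6.3 p [0.6059 0.115  0.1432] xang 163.7 z [ 0.003  0.001 -1.   ] q [-5.000e-03  3.740e-01  1.583e+00  1.000e-03  1.181e+00 -1.291e+00] F [-0.5  3.2  5.7] T [0.41 0.13 0.1 ] op 0.0132
t: 6.9
position: [0.606, 0.1157, 0.1432]
tcp_rot: [-0.138, 0.99, 0.001, 0.002]
ft_force: [0.2, 4.8, 5.9]
opening: 0.0131
t 6.9 p [0.606  0.1157 0.1432] xang -164.1 z [ 0.003  0.002 -1.   ] q [-0.005  0.374  1.583  0.002  1.181 -1.854] F [0.2 4.8 5.9] T [ 0.71 -0.03  0.15] op 0.0131
[]
[(0.21, [0.5455, -0.1747, 0.0254])]
```

View pics/dw.png

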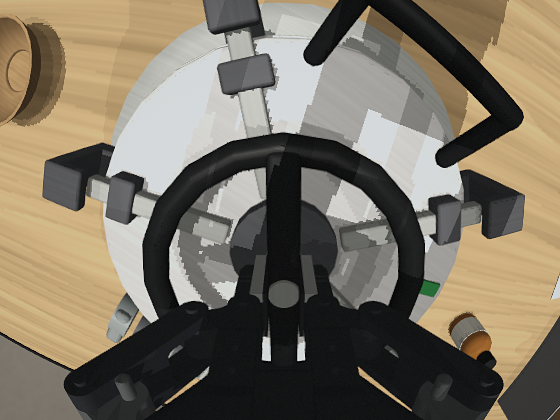

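The wrist view shows the bar still between the fingers and the green mark at (430,288). The wheel has turned about 86°, with about 70° left. I'll release, lift, turn the hand back half a turn and regrasp.

```bash

python3 -m crank '[{"hand":0.4,"x":0,"y":0,"z":0,"ax":0,"ay":0,"az":0},{"hand":0.4,"x":0,"y":0,"z":0,"ax":0,"ay":0,"az":0},{"hand":0.4,"x":0,"y":0,"z":0,"ax":0,"ay":0,"az":0},{"hand":0.4,"x":0,"y":0,"z":-0.3,"ax":0,"ay":0,"az":0},{"hand":0.4,"x":0,"y":0,"z":-0.6,"ax":0,"ay":0,"az":0},{"hand":0.4,"x":0,"y":0,"z":-0.6,"ax":0,"ay":0,"az":0},{"hand":0.4,"x":0,"y":0,"z":-0.6,"ax":0,"ay":0,"az":0.04},{"hand":0.4,"x":0,"y":0,"z":-0.6,"ax":0,"ay":0,"az":0.08}]'
python3 -m crank '[{"hand":0.4,"x":0,"y":0,"z":0,"ax":0,"ay":0,"az":0.045},{"hand":0.4,"x":0,"y":0,"z":0,"ax":0,"ay":0,"az":0.09},{"hand":0.4,"x":0,"y":0,"z":0,"ax":0,"ay":0,"az":0.135},{"hand":0.4,"x":0,"y":0,"z":0,"ax":0,"ay":0,"az":0.18},{"hand":0.4,"x":0,"y":0,"z":0,"ax":0,"ay":0,"az":0.225},{"hand":0.4,"x":0,"y":0,"z":0,"ax":0,"ay":0,"az":0.27},{"hand":0.4,"x":0,"y":0,"z":0,"ax":0,"ay":0,"az":0.315},{"hand":0.4,"x":0,"y":0,"z":0,"ax":0,"ay":0,"az":0.36}]'
python3 -m crank '[{"hand":0.4,"x":0,"y":0,"z":0,"ax":0,"ay":0,"az":0.045},{"hand":0.4,"x":0,"y":0,"z":0,"ax":0,"ay":0,"az":0.09},{"hand":0.4,"x":0,"y":0,"z":0,"ax":0,"ay":0,"az":0.135},{"hand":0.4,"x":0,"y":0,"z":0,"ax":0,"ay":0,"az":0.18},{"hand":0.4,"x":0,"y":0,"z":0,"ax":0,"ay":0,"az":0.225},{"hand":0.4,"x":0,"y":0,"z":0,"ax":0,"ay":0,"az":0.27},{"hand":0.4,"x":0,"y":0,"z":0,"ax":0,"ay":0,"az":0.315},{"hand":0.4,"x":0,"y":0,"z":0,"ax":0,"ay":0,"az":0.36}]'
python3 -m crank '[{"hand":0.4,"x":0,"y":0,"z":0,"ax":0,"ay":0,"az":0.045},{"hand":0.4,"x":0,"y":0,"z":0,"ax":0,"ay":0,"az":0.09},{"hand":0.4,"x":0,"y":0,"z":0,"ax":0,"ay":0,"az":0.135},{"hand":0.4,"x":0,"y":0,"z":0,"ax":0,"ay":0,"az":0.18},{"hand":0.4,"x":0,"y":0,"z":0,"ax":0,"ay":0,"az":0.2},{"hand":0.4,"x":0,"y":0,"z":0,"ax":0,"ay":0,"az":0.2}]'
python3 - <<'E'
from h import *
import cv2
st()
for c in ["wrist"]:
    d=get_image(c);cv2.imwrite(f"pics/e_{c}.png",d["image"])
    for n in ["wheel_hub","red_dot","green_mark","lid_handle"]:
        print(c,n,[(round(x["confidence"],2),[round(float(v),3) for v in x["at"]]) for x in tip_of(n,c)[:2]])
E
```

```text
t: 7.9
position: [0.6044, 0.114, 0.1884]
tcp_rot: [-0.011, 1.0, -0.0, -0.0]
ft_force: [-0.1, 0.1, 0.4]
opening: 0.0513
t: 8.7
position: [0.6042, 0.1141, 0.1879]
tcp_rot: [0.527, 0.85, -0.001, -0.001]
ft_force: [0.2, 0.7, 1.0]
opening: 0.0511
t: 9.5
position: [0.6042, 0.1141, 0.1879]
tcp_rot: [0.9, 0.435, -0.001, -0.0]
ft_force: [-0.8, -0.3, -0.2]
opening: 0.0511
t: 10.1
position: [0.6043, 0.1141, 0.1881]
tcp_rot: [0.99, 0.139, -0.001, -0.0]
ft_force: [-0.9, 0.3, -0.2]
opening: 0.0514
t 10.1 p [0.6043 0.1141 0.1881] xang 15.9 z [-0.002 -0.    -1.   ] q [-0.006  0.323  1.553 -0.     1.268  1.287] F [-0.9  0.3 -0.2] T [-0.02 -0.    0.02] op 0.0514
wrist wheel_hub [(0.74, [0.605, 0.117, 0.14])]
wrist red_dot [(0.9, [0.661, 0.135, 0.151])]
wrist green_mark []
wrist lid_handle []
```

View pics/e_wrist.png

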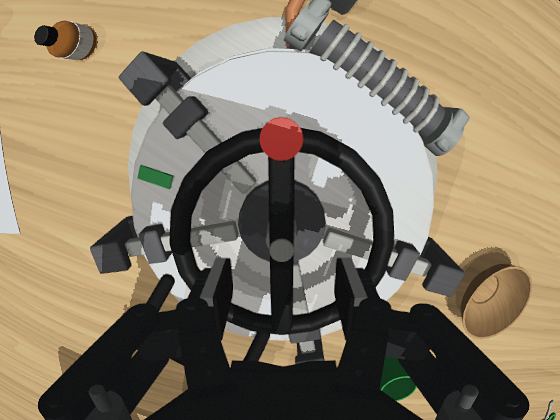

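The dot is at (282,138), the far end of the bar, which is centred between the fingers. I'll go down for the second grasp.

```bash

python3 -m crank '[{"hand":0.4,"x":0.01,"y":-0.015,"z":0.3,"ax":0,"ay":0,"az":0},{"hand":0.4,"x":0.01,"y":-0.015,"z":0.58,"ax":0,"ay":0,"az":0},{"hand":0.4,"x":0.01,"y":-0.015,"z":0.58,"ax":0,"ay":0,"az":0},{"hand":0.7,"x":0.01,"y":-0.015,"z":0.58,"ax":0,"ay":0,"az":0},{"hand":1,"x":0.01,"y":-0.015,"z":0.58,"ax":0,"ay":0,"az":0},{"hand":1,"x":0.01,"y":-0.015,"z":0.58,"ax":0,"ay":0,"az":0},{"hand":1,"x":0.01,"y":-0.015,"z":0.58,"ax":0,"ay":0,"az":0}]' 40
python3 -c "from h import *;st()"
python3 -m crank '[{"hand":1,"x":0,"y":0,"z":0,"ax":0,"ay":0,"az":-0.04},{"hand":1,"x":0,"y":0,"z":0,"ax":0,"ay":0,"az":-0.08},{"hand":1,"x":0,"y":0,"z":0,"ax":0,"ay":0,"az":-0.12},{"hand":1,"x":0,"y":0,"z":0,"ax":0,"ay":0,"az":-0.16},{"hand":1,"x":0,"y":0,"z":0,"ax":0,"ay":0,"az":-0.2},{"hand":1,"x":0,"y":0,"z":0,"ax":0,"ay":0,"az":-0.24},{"hand":1,"x":0,"y":0,"z":0,"ax":0,"ay":0,"az":-0.28},{"hand":1,"x":0,"y":0,"z":0,"ax":0,"ay":0,"az":-0.28}]'
python3 -c "from h import *;st()"
```

```text
t: 11.05
position: [0.6062, 0.1158, 0.1446]
tcp_rot: [0.99, 0.139, 0.001, 0.0]
ft_force: [-0.3, 0.3, 4.5]
opening: 0.0135
t 11.05 p [0.6062 0.1158 0.1446] xang 16.0 z [ 0.003  0.    -1.   ] q [-0.003  0.374  1.581  0.     1.184  1.288] F [-0.3  0.3  4.5] T [0.07 0.11 0.03] op 0.0135
t: 11.85
position: [0.6054, 0.1168, 0.1446]
tcp_rot: [0.836, 0.549, 0.001, -0.0]
ft_force: [-4.6, 3.6, 6.7]
opening: 0.0134
t 11.85 p [0.6054 0.1168 0.1446] xang 66.6 z [ 0.001  0.001 -1.   ] q [-0.002  0.373  1.581  0.002  1.186  0.405] F [-4.6  3.6  6.7] T [0.63 0.58 0.14] op 0.0134
```

```bash

python3 -m crank '[{"hand":1,"x":0,"y":0,"z":0,"ax":0,"ay":0,"az":-0.04},{"hand":1,"x":0,"y":0,"z":0,"ax":0,"ay":0,"az":-0.08},{"hand":1,"x":0,"y":0,"z":0,"ax":0,"ay":0,"az":-0.11},{"hand":1,"x":0,"y":0,"z":0,"ax":0,"ay":0,"az":-0.11}]'
python3 - <<'E'
from h import *
import cv2
st()
d=get_image("wrist");cv2.imwrite(f"pics/f.png",d["image"])
for n in ["wheel_hub","red_dot","green_mark"]:
        print(n,[(round(x["confidence"],2),[round(float(v),3) for v in x["at"]]) for x in tip_of(n,"wrist")[:2]])
im=d["image"].astype(int)
b,g,r=im[...,0],im[...,1],im[...,2]
for nm,m,z in [("red",(r>110)&(g<70)&(b<70),.152),("green",(g>70)&(r<70)&(b<90)&(g>b+20),.101)]:
    n,l,s,c=cv2.connectedComponentsWithStats(m.astype('uint8'))
    for i in range(1,n):
        if s[i,4]>60: print(nm,s[i],c[i].round(1),fish(d,c[i],z).round(4))
E
```

```text
t: 12.25
position: [0.6049, 0.1169, 0.1446]
tcp_rot: [0.729, 0.684, 0.0, -0.001]
ft_force: [-6.6, 3.3, 8.4]
opening: 0.0131
t 12.25 p [0.6049 0.1169 0.1446] xang 86.4 z [-0.     0.002 -1.   ] q [-0.002  0.373  1.582  0.002  1.187  0.06 ] F [-6.6  3.3  8.4] T [0.63 0.88 0.09] op 0.0131
wheel_hub [(0.95, [0.606, 0.116, 0.143])]
red_dot [(0.63, [0.607, 0.178, 0.152])]
green_mark [(0.82, [0.612, 0.212, 0.103])]
red [ 254  129   57   57 2562] [282.4 157.1] [0.609  0.1773 0.152 ]
green [273  54  19  48 880] [282.3  77.5] [0.6111 0.2108 0.101 ]
green [545 202   9  13  87] [549.  208.1] [0.7999 0.1275 0.101 ]
```

View pics/f.png

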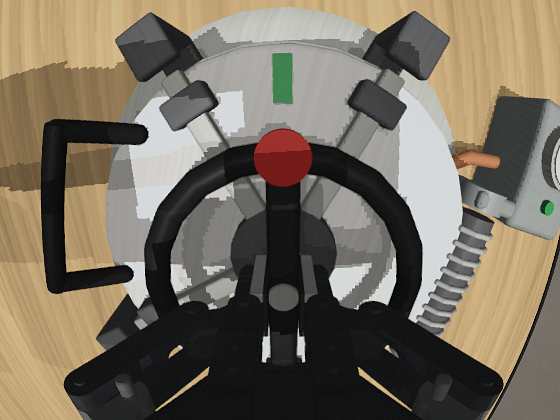

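Red dot at (282,157) and green mark at (282,78) are collinear with the hub at (284,297), to within about 0.3°. I'll release and rise.

```bash

python3 -m crank '[{"hand":0.4,"x":0,"y":0,"z":0,"ax":0,"ay":0,"az":0},{"hand":0.4,"x":0,"y":0,"z":0,"ax":0,"ay":0,"az":0},{"hand":0.4,"x":0,"y":0,"z":0,"ax":0,"ay":0,"az":0},{"hand":0.4,"x":0,"y":0,"z":-0.3,"ax":0,"ay":0,"az":0},{"hand":0.4,"x":0,"y":0,"z":-0.6,"ax":0,"ay":0,"az":0},{"hand":0.4,"x":0,"y":0,"z":-0.9,"ax":0,"ay":0,"az":0},{"hand":0.4,"x":0,"y":0,"z":-0.9,"ax":0,"ay":0,"az":0}]'
python3 - <<'E'
from h import *
import cv2
st()
d=get_image("wrist");cv2.imwrite(f"pics/g.png",d["image"])
for n in ["wheel_hub","red_dot","green_mark","lid_handle","hinge_axis"]:
        print(n,[(round(x["confidence"],2),[round(float(v),3) for v in x["at"]]) for x in tip_of(n,"wrist")[:2]])
im=d["image"].astype(int)
b,g,r=im[...,0],im[...,1],im[...,2]
for nm,m,z in [("red",(r>110)&(g<70)&(b<70),.152),("green",(g>70)&(r<70)&(b<90)&(g>b+20),.101)]:
    n,l,s,c=cv2.connectedComponentsWithStats(m.astype('uint8'))
    for i in range(1,n):
        if s[i,4]>60: print(nm,s[i],c[i].round(1),fish(d,c[i],z).round(4))
E
```

```text
t: 13.15
position: [0.6076, 0.1155, 0.2189]
tcp_rot: [0.73, 0.683, 0.003, 0.002]
ft_force: [0.9, 0.5, 0.5]
opening: 0.0513
t 13.15 p [0.6076 0.1155 0.2189] xang 86.2 z [ 0.007 -0.    -1.   ] q [-0.004  0.294  1.524 -0.     1.316  0.063] F [0.9 0.5 0.5] T [-0.01 -0.02  0.01] op 0.0513
wheel_hub [(0.89, [0.606, 0.116, 0.142])]
red_dot [(0.66, [0.607, 0.18, 0.155])]
green_mark [(0.68, [0.611, 0.216, 0.101])]
lid_handle [(0.8, [0.484, 0.158, 0.14])]
hinge_axis [(0.81, [0.719, 0.08, 0.09]), (0.28, [0.483, 0.154, 0.138])]
red [ 260  117   36   36 1008] [277.2 134.7] [0.6093 0.177  0.152 ]
green [271  67  13  34 410] [277.2  83.1] [0.6112 0.2109 0.101 ]
```

View pics/g.png

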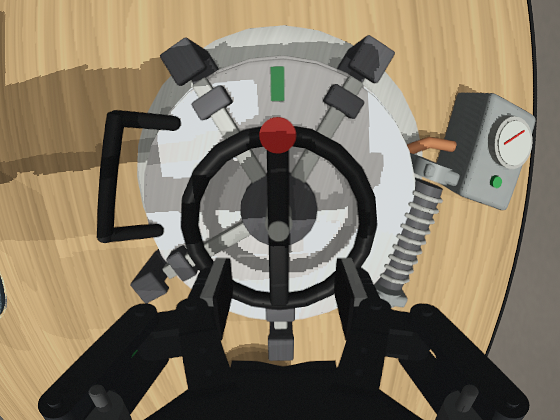

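The wheel stays put after release: dot (277,135) and mark (277,83). Next is the handle, at about (0.483, 0.157, 0.136). I'll approach tilted 30° towards the hinge and let the hand turn with the lid.

```bash
cat >> h.py <<'E'
C=np.array([.606,.1157,0]);yaw=np.radians(-18.6)
ex=np.array([np.cos(yaw),np.sin(yaw),0]);ey=np.array([-np.sin(yaw),np.cos(yaw),0]);ez=np.array([0,0,1.])
HG=C+.12*ex+.092*ez
def hand(th,a0=30,off=np.zeros(3)):  # lid angle deg -> TCP pos, rot
    t=np.radians(th);a=np.radians(a0-th);s,c=np.sin(t),np.cos(t)
    P=HG-(.25*c-.044*s)*ex+(.25*s+.044*c)*ez
    tz=np.sin(a)*ex-np.cos(a)*ez; ty=np.cos(a)*ex+np.sin(a)*ez
    return P+.005*tz+off,R.from_matrix(np.array([ey,ty,tz]).T)
E
python3 -c "
from h import *
p,r=hand(0);print(p);tz=r.as_matrix()[:,2];print(p-.09*tz)
delta(p-.09*tz,r)
delta(p-.09*tz+np.array([0,0,.03]),r)"
```

```text
[0.48515953 0.15636731 0.13166987]
[0.44250995 0.17072048 0.20961216]
shift [ 0.553 -2.065  0.05 ] turn [-0.1666 -0.0213  0.0803]
shift [ 0.553 -2.066 -0.325] turn [-0.1666 -0.0213  0.0803]
```

```bash

python3 -m crank '[{"hand":0.4,"x":0.13,"y":-0.3,"z":-0.2,"ax":0,"ay":0,"az":0.02},{"hand":0.4,"x":0.25,"y":-0.7,"z":-0.32,"ax":0,"ay":0,"az":0.05},{"hand":0.4,"x":0.27,"y":-1,"z":-0.32,"ax":0,"ay":0,"az":0.08},{"hand":0.4,"x":0.27,"y":-1,"z":-0.32,"ax":0,"ay":0,"az":0.08}]'
python3 -c "
from h import *
st();p,r=hand(0);tz=r.as_matrix()[:,2];delta(p-.09*tz+np.array([0,0,.02]),r)"
```

```text
t: 13.85
position: [0.5242, 0.1434, 0.2398]
tcp_rot: [0.81, 0.586, -0.001, -0.001]
ft_force: [0.3, -0.0, -0.4]
opening: 0.0514
t 13.85 p [0.5242 0.1434 0.2398] xang 71.8 z [-0.002  0.    -1.   ] q [0.048 0.117 1.691 0.    1.336 0.366] F [ 0.3 -0.  -0.4] T [-0.03 -0.    0.02] op 0.0514
shift [ 0.005 -1.076  0.129] turn [-0.1674 -0.0003  0.0021]
```

```bash

python3 -m crank '[{"hand":0.4,"x":0,"y":-0.3,"z":0,"ax":-0.03,"ay":0,"az":0},{"hand":0.4,"x":0,"y":-0.6,"z":0,"ax":-0.06,"ay":0,"az":0},{"hand":0.4,"x":0,"y":-0.9,"z":0.1,"ax":-0.1,"ay":0,"az":0},{"hand":0.4,"x":0,"y":-1,"z":0.13,"ax":-0.14,"ay":0,"az":0},{"hand":0.4,"x":0,"y":-1,"z":0.13,"ax":-0.167,"ay":0,"az":0.002},{"hand":0.4,"x":0,"y":-1,"z":0.13,"ax":-0.167,"ay":0,"az":0.002}]'
python3 - <<'E'
from h import *
import cv2
st();p,r=hand(0);delta(p,r)
d=get_image("wrist");cv2.imwrite(f"pics/i.png",d["image"])
print([(round(x["confidence"],2),[round(float(v),3) for v in x["at"]]) for x in tip_of("lid_handle","wrist")[:2]])
E
```

```text
t: 14.45
position: [0.4487, 0.1681, 0.2281]
tcp_rot: [0.783, 0.566, 0.151, 0.21]
ft_force: [-0.1, 0.4, 0.5]
opening: 0.0515
t 14.45 p [0.4487 0.1681 0.2281] xang 71.7 z [ 0.474 -0.158 -0.866] q [ 0.297 -0.243  2.141 -0.398  0.845  0.822] F [-0.1  0.4  0.5] T [0.03 0.26 0.06] op 0.0515
shift [ 0.006 -0.188  1.283] turn [-0.0002 -0.0005  0.0014]
[(0.86, [0.482, 0.158, 0.137])]
```

View pics/i.png

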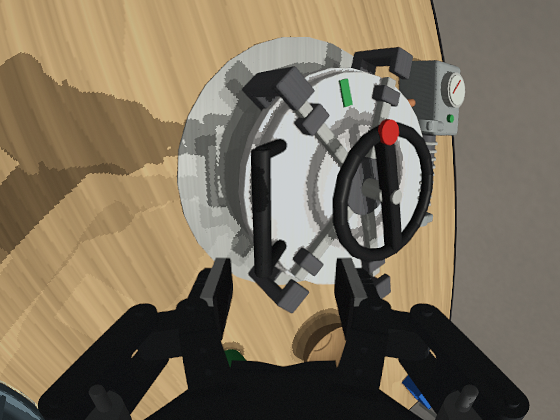

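The bar is parallel to the fingers at column 262 and needs the planned 15 mm sideways shift. I'll move in.

```bash

python3 -m crank '[{"hand":0.4,"x":0,"y":-0.188,"z":0.3,"ax":0,"ay":0,"az":0.001},{"hand":0.4,"x":0,"y":-0.188,"z":0.6,"ax":0,"ay":0,"az":0.001},{"hand":0.4,"x":0,"y":-0.188,"z":0.8,"ax":0,"ay":0,"az":0.001},{"hand":0.4,"x":0,"y":-0.188,"z":0.8,"ax":0,"ay":0,"az":0.001}]'
python3 - <<'E'
from h import *
import cv2
st();p,r=hand(0);delta(p,r)
d=get_image("wrist");cv2.imwrite(f"pics/j.png",d["image"])
print([(round(x["confidence"],2),[round(float(v),3) for v in x["at"]]) for x in tip_of("lid_handle","wrist")[:2]])
E
```

```text
t: 14.95
position: [0.4697, 0.1602, 0.1654]
tcp_rot: [0.786, 0.562, 0.15, 0.209]
ft_force: [0.3, -0.3, 0.1]
opening: 0.0513
t 14.95 p [0.4697 0.1602 0.1654] xang 71.2 z [ 0.471 -0.16  -0.868] q [ 0.261 -0.099  2.164 -0.453  0.683  0.887] F [ 0.3 -0.3  0.1] T [ 0.05  0.21 -0.06] op 0.0513
shift [ 0.016 -0.038  0.464] turn [-0.001   0.0005 -0.0013]
[(0.76, [0.483, 0.155, 0.138])]
```

View pics/j.png

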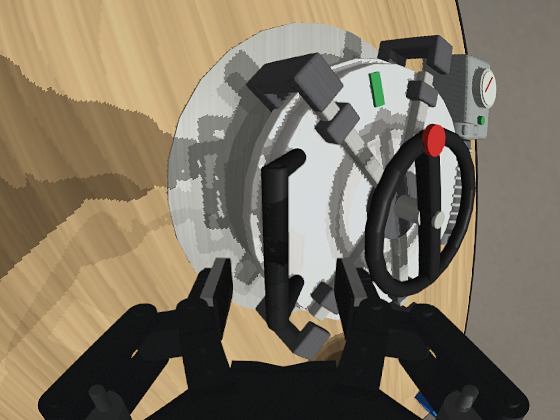

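```bash

python3 -m crank '[{"hand":0.4,"x":0,"y":-0.03,"z":0.2,"ax":0,"ay":0,"az":0},{"hand":0.4,"x":0,"y":-0.03,"z":0.46,"ax":0,"ay":0,"az":0},{"hand":0.4,"x":0,"y":-0.03,"z":0.46,"ax":0,"ay":0,"az":0},{"hand":0.4,"x":0,"y":-0.03,"z":0.46,"ax":0,"ay":0,"az":0}]'
python3 - <<'E'
from h import *
import cv2
st();p,r=hand(0);delta(p,r)
d=get_image("wrist");cv2.imwrite(f"pics/k.png",d["image"])
E
```

```text
t: 15.45
position: [0.4849, 0.1564, 0.135]
tcp_rot: [0.785, 0.562, 0.152, 0.21]
ft_force: [-0.0, 0.7, 0.0]
opening: 0.0513
t 15.45 p [0.4849 0.1564 0.135 ] xang 71.3 z [ 0.475 -0.158 -0.865] q [ 0.241 -0.012  2.161 -0.496  0.595  0.927] F [-0.   0.7  0. ] T [ 0.05  0.24 -0.02] op 0.0513
shift [ 0.    -0.017  0.038] turn [ 0.0004 -0.0005 -0.0011]
```

View pics/k.png

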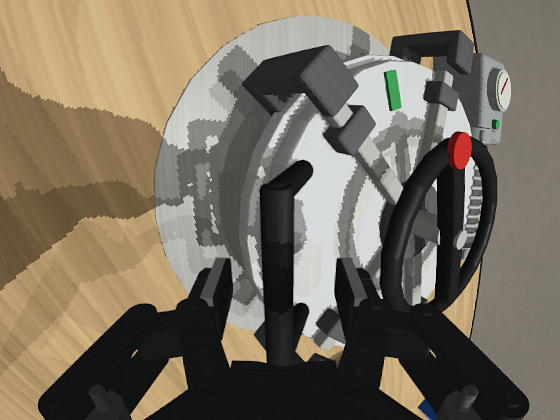

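The bar at column 279 is between the pads. I'll close.

```bash

python3 -m crank '[{"hand":0.7,"x":0,"y":-0.01,"z":0.03,"ax":0,"ay":0,"az":0},{"hand":0.9,"x":0,"y":-0.01,"z":0.03,"ax":0,"ay":0,"az":0},{"hand":1,"x":0,"y":-0.01,"z":0.03,"ax":0,"ay":0,"az":0},{"hand":1,"x":0,"y":-0.01,"z":0.03,"ax":0,"ay":0,"az":0},{"hand":1,"x":0,"y":-0.01,"z":0.03,"ax":0,"ay":0,"az":0}]' 40
python3 - <<'E'
from h import *
st();p,r=hand(0);delta(p,r)
E
```

```text
t: 16.0
position: [0.4841, 0.1567, 0.1315]
tcp_rot: [0.785, 0.563, 0.152, 0.209]
ft_force: [-5.1, 1.6, 2.0]
opening: 0.0127
t 16.0 p [0.4841 0.1567 0.1315] xang 71.3 z [ 0.475 -0.158 -0.866] q [ 0.241 -0.006  2.163 -0.501  0.588  0.932] F [-5.1  1.6  2. ] T [0.4  0.73 0.15] op 0.0127
shift [-0.     0.013  0.005] turn [ 0.     -0.0006 -0.0009]
```

Grasp is centred (opening 12.7 mm). Because the hand frame turns with the lid, the same relative rows apply to every arc step, so I'll compute them once.

```bash
python3 - <<'E'
from h import *
p0,r0=hand(0)
for th in [1.5,3,4.5,6,7.5,9,10.5,12,1,2,4,5,7,8]:
    p,r=hand(th);print(th,(r0.inv().apply(p-p0)/.08).round(4),((r0.inv()*r).as_rotvec()/np.pi).round(4))
E
```

```text
1.5 [ 0.      0.0526 -0.063 ] [ 0.0083  0.     -0.    ]
3 [ 0.      0.1068 -0.1245] [0.0167 0.     0.    ]
4.5 [ 0.      0.1626 -0.1847] [ 0.025  0.    -0.   ]
6 [-0.      0.2199 -0.2433] [ 0.0333  0.     -0.    ]
7.5 [ 0.      0.2788 -0.3004] [ 0.0417  0.     -0.    ]
9 [-0.      0.3391 -0.356 ] [ 0.05  0.   -0.  ]
10.5 [-0.      0.4009 -0.41  ] [ 0.0583 -0.      0.    ]
12 [ 0.      0.464  -0.4623] [ 0.0667  0.     -0.    ]
1 [ 0.      0.0349 -0.0421] [ 0.0056  0.     -0.    ]
2 [-0.      0.0705 -0.0836] [ 0.0111 -0.     -0.    ]
4 [-0.      0.1438 -0.1648] [ 0.0222  0.     -0.    ]
5 [ 0.      0.1815 -0.2044] [ 0.0278  0.     -0.    ]
7 [-0.      0.259  -0.2816] [0.0389 0.     0.    ]
8 [-0.      0.2987 -0.3191] [0.0444 0.     0.    ]
```

```bash

python3 -m crank '[{"hand":1,"x":0,"y":0.035,"z":-0.042,"ax":0.0056,"ay":0,"az":0},{"hand":1,"x":0,"y":0.0705,"z":-0.0836,"ax":0.0111,"ay":0,"az":0},{"hand":1,"x":0,"y":0.107,"z":-0.1245,"ax":0.0167,"ay":0,"az":0},{"hand":1,"x":0,"y":0.107,"z":-0.1245,"ax":0.0167,"ay":0,"az":0}]'
python3 - <<'E'
from h import *
st();p,r=hand(3);delta(p,r)
import cv2
for c in ["wrist"]: cv2.imwrite("pics/l.png",get_image(c)["image"])
E
```

```text
t: 16.4
position: [0.4864, 0.1559, 0.1444]
tcp_rot: [0.791, 0.566, 0.137, 0.188]
ft_force: [-2.1, 4.5, -2.5]
opening: 0.0127
t 16.4 p [0.4864 0.1559 0.1444] xang 71.3 z [ 0.43  -0.142 -0.892] q [ 0.218 -0.022  2.126 -0.386  0.663  0.807] F [-2.1  4.5 -2.5] T [0.62 0.7  0.33] op 0.0127
shift [0.    0.013 0.005] turn [-0.0004 -0.0007 -0.0011]
```

View pics/l.png

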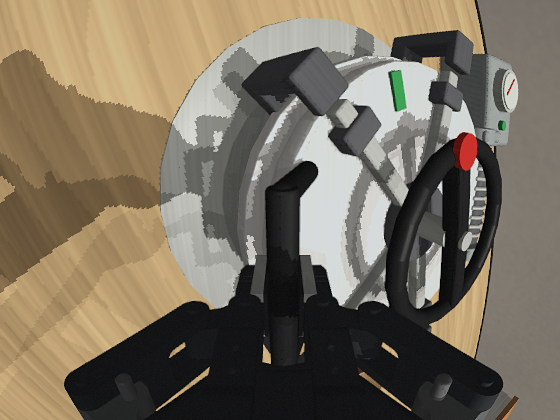

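The bar is held at about (283,280). Downward load is about 2.5 N, as expected for an unbolted lid. I'll continue lifting.

```bash

python3 -m crank '[{"hand":1,"x":0,"y":0.0526,"z":-0.063,"ax":0.0083,"ay":0,"az":0},{"hand":1,"x":0,"y":0.107,"z":-0.1245,"ax":0.0167,"ay":0,"az":0},{"hand":1,"x":0,"y":0.163,"z":-0.185,"ax":0.025,"ay":0,"az":0},{"hand":1,"x":0,"y":0.22,"z":-0.243,"ax":0.0333,"ay":0,"az":0},{"hand":1,"x":0,"y":0.279,"z":-0.3,"ax":0.0417,"ay":0,"az":0},{"hand":1,"x":0,"y":0.339,"z":-0.356,"ax":0.05,"ay":0,"az":0},{"hand":1,"x":0,"y":0.401,"z":-0.41,"ax":0.0583,"ay":0,"az":0},{"hand":1,"x":0,"y":0.464,"z":-0.462,"ax":0.0667,"ay":0,"az":0}]'
python3 -c "
from h import *
st();p,r=hand(15);delta(p,r)"
```

```text
t: 17.25
position: [0.5017, 0.1509, 0.1941]
tcp_rot: [0.806, 0.578, 0.077, 0.104]
ft_force: [0.0, 3.2, -2.2]
opening: 0.0127
t 17.25 p [0.5017 0.1509 0.1941] xang 71.3 z [ 0.245 -0.079 -0.966] q [ 0.131 -0.01   1.944 -0.133  0.976  0.519] F [ 0.   3.2 -2.2] T [0.46 0.25 0.09] op 0.0127
shift [-0.001  0.016  0.001] turn [-0.0006 -0.0011 -0.0007]
```

```bash

python3 -m crank '[{"hand":1,"x":0,"y":0.0526,"z":-0.063,"ax":0.0083,"ay":0,"az":0},{"hand":1,"x":0,"y":0.107,"z":-0.1245,"ax":0.0167,"ay":0,"az":0},{"hand":1,"x":0,"y":0.163,"z":-0.185,"ax":0.025,"ay":0,"az":0},{"hand":1,"x":0,"y":0.22,"z":-0.243,"ax":0.0333,"ay":0,"az":0},{"hand":1,"x":0,"y":0.279,"z":-0.3,"ax":0.0417,"ay":0,"az":0},{"hand":1,"x":0,"y":0.339,"z":-0.356,"ax":0.05,"ay":0,"az":0},{"hand":1,"x":0,"y":0.401,"z":-0.41,"ax":0.0583,"ay":0,"az":0},{"hand":1,"x":0,"y":0.464,"z":-0.462,"ax":0.0667,"ay":0,"az":0}]'
python3 -c "
from h import *
st();p,r=hand(27);delta(p,r)"
python3 -m crank '[{"hand":1,"x":0,"y":0.0526,"z":-0.063,"ax":0.0083,"ay":0,"az":0},{"hand":1,"x":0,"y":0.107,"z":-0.1245,"ax":0.0167,"ay":0,"az":0},{"hand":1,"x":0,"y":0.163,"z":-0.185,"ax":0.025,"ay":0,"az":0},{"hand":1,"x":0,"y":0.22,"z":-0.243,"ax":0.0333,"ay":0,"az":0},{"hand":1,"x":0,"y":0.279,"z":-0.3,"ax":0.0417,"ay":0,"az":0},{"hand":1,"x":0,"y":0.339,"z":-0.356,"ax":0.05,"ay":0,"az":0},{"hand":1,"x":0,"y":0.401,"z":-0.41,"ax":0.0583,"ay":0,"az":0},{"hand":1,"x":0,"y":0.464,"z":-0.462,"ax":0.0667,"ay":0,"az":0}]'
python3 - <<'E'
from h import *
st();p,r=hand(39);delta(p,r)
import cv2
for c in ["wrist","scene"]:
    cv2.imwrite(f"pics/m_{c}.png",get_image(c)["image"])
    for n in ["wheel_hub","red_dot","green_mark","lid_handle"]:
        for x in tip_of(n,c)[:1]:
            v=np.array(x["at"])-HG; print(c,n,round(x["confidence"],2),np.round(x["at"],3),"fwd",(-v@ex).round(4),"lat",(v@ey).round(4),"up",v[2].round(4),"ang",np.degrees(np.arctan2(v[2],-v@ex)).round(1))
E
```

```text
t: 18.05
position: [0.5267, 0.1426, 0.2396]
tcp_rot: [0.812, 0.583, 0.016, 0.019]
ft_force: [-1.1, 3.9, -1.5]
opening: 0.0126
t 18.05 p [0.5267 0.1426 0.2396] xang 71.3 z [ 0.049 -0.012 -0.999] q [ 0.055  0.091  1.721 -0.015  1.282  0.385] F [-1.1  3.9 -1.5] T [0.6 0.2 0. ] op 0.0126
shift [-0.002  0.015 -0.   ] turn [-0.0007 -0.0013 -0.0004]
t: 18.85
position: [0.5604, 0.1314, 0.2788]
tcp_rot: [0.81, 0.582, -0.044, -0.066]
ft_force: [-0.3, 4.7, -0.4]
opening: 0.0126
t 18.85 p [0.5604 0.1314 0.2788] xang 71.4 z [-0.148  0.055 -0.987] q [-0.005  0.249  1.466  0.054  1.576  0.316] F [-0.3  4.7 -0.4] T [ 0.67 -0.   -0.06] op 0.0126
shift [-0.004  0.012  0.001] turn [-0.0004 -0.0016  0.    ]
wrist wheel_hub 0.91 [0.664 0.097 0.209] fwd 0.0585 lat 0.0006 up 0.1174 ang 63.5
wrist red_dot 0.81 [0.672 0.156 0.227] fwd 0.0708 lat 0.0592 up 0.1348 ang 62.3
wrist green_mark 0.71 [0.649 0.201 0.191] fwd 0.1069 lat 0.0948 up 0.0992 ang 42.9
wrist lid_handle 0.67 [0.562 0.13  0.288] fwd 0.1664 lat -0.0004 up 0.1959 ang 49.7
scene wheel_hub 0.73 [0.662 0.092 0.207] fwd 0.0598 lat -0.0042 up 0.1152 ang 62.6
scene red_dot 0.92 [0.669 0.155 0.223] fwd 0.0729 lat 0.0573 up 0.1306 ang 60.8
scene green_mark 0.87 [0.644 0.2   0.191] fwd 0.1108 lat 0.0921 up 0.0988 ang 41.7
scene lid_handle 0.69 [0.56  0.131 0.283] fwd 0.1682 lat 0.0001 up 0.1906 ang 48.6
```

View pics/m_scene.png

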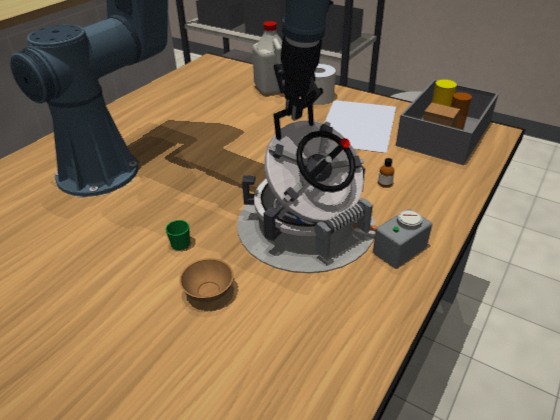

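View pics/m_wrist.png

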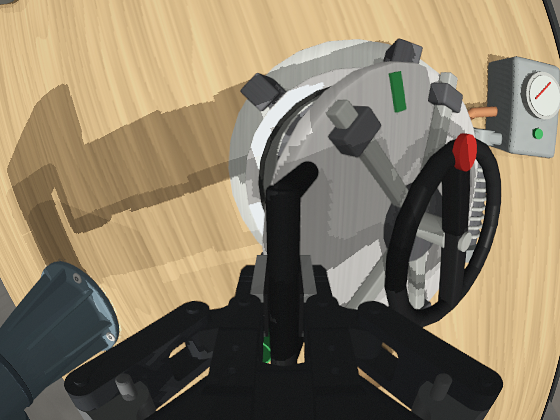

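The scene view shows the lid lifted with the handle in the gripper; the networks give 39–40°, agreeing with the arm's 39°. The bystanders look untouched. I'll go slowly past balance.

```bash

python3 -m crank '[{"hand":1,"x":0,"y":0.035,"z":-0.042,"ax":0.0056,"ay":0,"az":0},{"hand":1,"x":0,"y":0.0705,"z":-0.0836,"ax":0.0111,"ay":0,"az":0},{"hand":1,"x":0,"y":0.107,"z":-0.1245,"ax":0.0167,"ay":0,"az":0},{"hand":1,"x":0,"y":0.144,"z":-0.165,"ax":0.0222,"ay":0,"az":0},{"hand":1,"x":0,"y":0.1815,"z":-0.2044,"ax":0.0278,"ay":0,"az":0},{"hand":1,"x":0,"y":0.22,"z":-0.243,"ax":0.0333,"ay":0,"az":0},{"hand":1,"x":0,"y":0.259,"z":-0.282,"ax":0.0389,"ay":0,"az":0},{"hand":1,"x":0,"y":0.299,"z":-0.319,"ax":0.0444,"ay":0,"az":0}]'
python3 -c "
from h import *
st();p,r=hand(47);delta(p,r)"
python3 -m crank '[{"hand":1,"x":0,"y":0.035,"z":-0.042,"ax":0.0056,"ay":0,"az":0},{"hand":1,"x":0,"y":0.0705,"z":-0.0836,"ax":0.0111,"ay":0,"az":0},{"hand":1,"x":0,"y":0.107,"z":-0.1245,"ax":0.0167,"ay":0,"az":0},{"hand":1,"x":0,"y":0.144,"z":-0.165,"ax":0.0222,"ay":0,"az":0},{"hand":1,"x":0,"y":0.1815,"z":-0.2044,"ax":0.0278,"ay":0,"az":0},{"hand":1,"x":0,"y":0.22,"z":-0.243,"ax":0.0333,"ay":0,"az":0},{"hand":1,"x":0,"y":0.259,"z":-0.282,"ax":0.0389,"ay":0,"az":0},{"hand":1,"x":0,"y":0.259,"z":-0.282,"ax":0.0389,"ay":0,"az":0}]'
python3 - <<'E'
from h import *
st();p,r=hand(54);delta(p,r)
import cv2
for c in ["wrist","scene"]:
    cv2.imwrite(f"pics/n_{c}.png",get_image(c)["image"])
    for n,a0 in [("wheel_hub",23.03),("lid_handle",9.98)]:
        for x in tip_of(n,c)[:1]:
            v=np.array(x["at"])-HG; print(c,n,round(x["confidence"],2),np.round(x["at"],3),"lid",np.degrees(np.arctan2(v[2],-v@ex)).round(1)-a0)
p0,r0=hand(54)
for th in [53,52,51,50,49,48,47,46,45]:
    p,r=hand(th);print(th,(r0.inv().apply(p-p0)/.08).round(4),((r0.inv()*r).as_rotvec()/np.pi).round(4))
E
```

```text
t: 20.15
position: [0.587, 0.1226, 0.3006]
tcp_rot: [0.803, 0.577, -0.084, -0.122]
ft_force: [0.6, 7.0, 1.8]
opening: 0.0124
t 20.15 p [0.587  0.1226 0.3006] xang 71.4 z [-0.276  0.099 -0.956] q [-0.038  0.378  1.277  0.09   1.77   0.292] F [0.6 7.  1.8] T [ 0.91 -0.1  -0.25] op 0.0124
shift [-0.006  0.007  0.005] turn [-0.0001 -0.0018  0.0003]
t: 20.95
position: [0.6126, 0.1141, 0.3163]
tcp_rot: [0.794, 0.571, -0.119, -0.17]
ft_force: [2.5, 7.7, 2.8]
opening: 0.0123
t 20.95 p [0.6126 0.1141 0.3163] xang 71.4 z [-0.383  0.135 -0.914] q [-0.062  0.505  1.098  0.12   1.94   0.283] F [2.5 7.7 2.8] T [ 0.99 -0.13 -0.45] op 0.0123
shift [-0.007  0.002  0.009] turn [ 0.0002 -0.0019  0.0006]
wrist wheel_hub 0.97 [0.69  0.088 0.22 ] lid 53.370000000000005
wrist lid_handle 0.9 [0.614 0.112 0.325] lid 54.61999999999999
scene wheel_hub 0.64 [0.691 0.088 0.218] lid 53.47
scene lid_handle 0.78 [0.614 0.115 0.319] lid 53.620000000000005
53 [ 0.     -0.0341  0.0427] [-0.0056 -0.      0.    ]
52 [ 0.     -0.0675  0.0861] [-0.0111  0.      0.    ]
51 [ 0.     -0.1001  0.13  ] [-0.0167 -0.      0.    ]
50 [ 0.     -0.1319  0.1744] [-0.0222 -0.      0.    ]
49 [ 0.     -0.163   0.2194] [-0.0278  0.     -0.    ]
48 [ 0.     -0.1933  0.265 ] [-0.0333 -0.      0.    ]
47 [ 0.     -0.2227  0.311 ] [-0.0389  0.      0.    ]
46 [ 0.     -0.2514  0.3576] [-0.0444  0.      0.    ]
45 [ 0.     -0.2792  0.4047] [-0.05  0.    0.  ]
```

The networks read 53.4–54.6°, so the lid is past balance and the force sign has flipped to upward. I'll ease it back 9°.

```bash

python3 -m crank '[{"hand":1,"x":0,"y":-0.034,"z":0.043,"ax":-0.0056,"ay":0,"az":0},{"hand":1,"x":0.003,"y":-0.0675,"z":0.086,"ax":-0.0111,"ay":0,"az":0},{"hand":1,"x":0.005,"y":-0.1,"z":0.13,"ax":-0.0167,"ay":0,"az":0},{"hand":1,"x":0.005,"y":-0.132,"z":0.1745,"ax":-0.0222,"ay":0,"az":0},{"hand":1,"x":0.005,"y":-0.163,"z":0.2195,"ax":-0.0278,"ay":0,"az":0},{"hand":1,"x":0.005,"y":-0.193,"z":0.265,"ax":-0.0333,"ay":0,"az":0},{"hand":1,"x":0.005,"y":-0.223,"z":0.311,"ax":-0.0389,"ay":0,"az":0}]'
python3 -m crank '[{"hand":1,"x":0,"y":-0.033,"z":0.043,"ax":-0.0056,"ay":0,"az":0},{"hand":1,"x":0,"y":-0.0675,"z":0.086,"ax":-0.0111,"ay":0,"az":0},{"hand":1,"x":0,"y":-0.0675,"z":0.086,"ax":-0.0111,"ay":0,"az":0},{"hand":1,"x":0,"y":-0.0675,"z":0.086,"ax":-0.0111,"ay":0,"az":0},{"hand":1,"x":0,"y":-0.0675,"z":0.086,"ax":-0.0111,"ay":0,"az":0}]'
python3 - <<'E'
from h import *
st();p,r=hand(45);delta(p,r)
import cv2
for c in ["wrist","scene","top"]:
    cv2.imwrite(f"pics/o_{c}.png",get_image(c)["image"])
    for n,a0 in [("wheel_hub",23.03),("lid_handle",9.98)]:
        for x in tip_of(n,c)[:1]:
            v=np.array(x["at"])-HG; print(c,n,round(x["confidence"],2),np.round(x["at"],3),"lid",np.degrees(np.arctan2(v[2],-v@ex)).round(1)-a0)
    for n in ["red_dot","green_mark"]:
        for x in tip_of(n,c)[:1]:
            v=R.from_rotvec(ey*-np.radians(45)).apply(np.array(x["at"])-HG)+HG-C; print(c,n,"in shut frame ang",np.degrees(np.arctan2(v@ey,v@ex)).round(1),(v@ex).round(3),(v@ey).round(3),v[2].round(3))
    if c!="wrist":
        for n in ["pulp_bowl_mid","amber_bottle_mid","green_cup_mid"]:
            for x in tip_of(n,c)[:1]: print(c,n,round(x["confidence"],2),np.round(x["at"],3))
E
```

```text
t: 21.95
position: [0.5869, 0.1226, 0.3006]
tcp_rot: [0.803, 0.577, -0.084, -0.121]
ft_force: [0.0, 4.8, 1.4]
opening: 0.0128
t: 22.45
position: [0.5801, 0.1249, 0.2956]
tcp_rot: [0.805, 0.578, -0.074, -0.107]
ft_force: [-0.7, 5.9, 1.9]
opening: 0.0124
t 22.45 p [0.5801 0.1249 0.2956] xang 71.3 z [-0.244  0.087 -0.966] q [-0.03   0.344  1.326  0.081  1.721  0.297] F [-0.7  5.9  1.9] T [ 0.85  0.08 -0.15] op 0.0124
shift [-0.005  0.008  0.004] turn [-0.     -0.0016  0.0001]
wrist wheel_hub 0.95 [0.67  0.093 0.213] lid 43.769999999999996
wrist lid_handle 0.71 [0.582 0.128 0.302] lid 45.019999999999996
wrist red_dot in shut frame ang 109.5 -0.021 0.06 0.15
wrist green_mark in shut frame ang 105.0 -0.025 0.095 0.098
scene wheel_hub 0.87 [0.67  0.091 0.214] lid 44.17
scene lid_handle 0.57 [0.58  0.122 0.295] lid 44.22
scene red_dot in shut frame ang 109.2 -0.02 0.059 0.146
scene green_mark in shut frame ang 106.3 -0.028 0.094 0.103
scene pulp_bowl_mid 0.86 [ 0.548 -0.181  0.023]
scene amber_bottle_mid 0.79 [0.696 0.365 0.038]
top lid_handle 0.97 [0.582 0.12  0.3  ] lid 45.42
top red_dot in shut frame ang 106.6 -0.028 0.093 0.105
top green_mark in shut frame ang 105.9 -0.026 0.091 0.105
top pulp_bowl_mid 0.74 [ 0.544 -0.179  0.02 ]
top green_cup_mid 0.6 [ 0.394 -0.099  0.024]
```

View pics/o_scene.png

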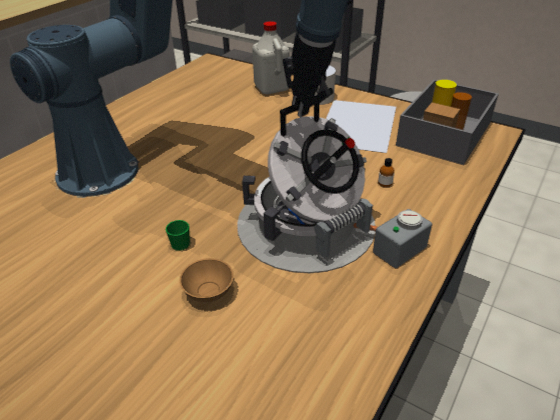

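View pics/o_wrist.png

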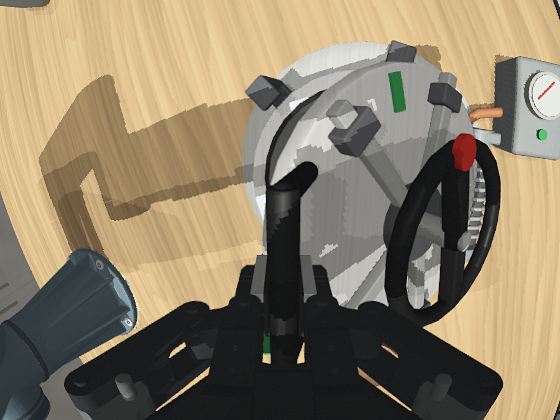

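Scene view: the lid is open and held, with the dot at (350,143). In the wrist view the dot (464,152) and mark (397,91) are unchanged relative to the lid since before the lift. The lid reads 44–45.4°. I'll hold briefly, confirm it is steady, then hand in.

```bash

python3 -m crank '[{"hand":1,"x":0,"y":0,"z":0,"ax":0,"ay":0,"az":0},{"hand":1,"x":0,"y":0,"z":0,"ax":0,"ay":0,"az":0},{"hand":1,"x":0,"y":0,"z":0,"ax":0,"ay":0,"az":0},{"hand":1,"x":0,"y":0,"z":0,"ax":0,"ay":0,"az":0},{"hand":1,"x":0,"y":0,"z":0,"ax":0,"ay":0,"az":0},{"hand":1,"x":0,"y":0,"z":0,"ax":0,"ay":0,"az":0}]'
python3 -c "
from h import *
st();p,r=hand(45);delta(p,r);print([np.round(x['at'],3) for x in tip_of('amber_bottle_mid','scene')[:1]+tip_of('green_cup_mid','scene')[:1]]);finish_job()"
```

```text
t: 24.1
position: [0.5802, 0.1249, 0.2956]
tcp_rot: [0.805, 0.578, -0.074, -0.107]
ft_force: [0.2, 6.5, 1.8]
opening: 0.0124
t 24.1 p [0.5802 0.1249 0.2956] xang 71.3 z [-0.244  0.087 -0.966] q [-0.03   0.344  1.326  0.081  1.721  0.297] F [0.2 6.5 1.8] T [ 0.85  0.17 -0.22] op 0.0124
shift [-0.005  0.007  0.005] turn [-0.0001 -0.0016  0.    ]
[array([0.696, 0.365, 0.038])]
the job is handed in; nothing more can be done
```

The lid is unlocked, was lifted past its balance point, and is now held by its handle at about 45°; I handed the job in at about 24 s.

- **Wheel:** I turned it anticlockwise by about 157° in two grasps, pinching the bar over the hub. With the lid shut, the red dot, the green mark and the hub lined up to within about 0.3° in the wrist picture. After the lift the networks put the dot about 4° past the mark, from a rough estimate. The picture shows neither has moved relative to the lid since lifting began, so I take that as network error.
- **Lid:** I lifted it slowly to about 54°. The arm gave 54°, the networks 53.4–54.6°, and the force at the handle had turned upward, so it was past balance. I then eased it back about 9°. At the end the arm gave 45° and the networks 43.8–45.4°.
- **Hold:** The lid stayed still over the last 1.6 s, with the grip closed on the bar. A steady sideways force of about 6 N on the handle remains, probably from a small alignment error; I did not fully remove it.
- **Bystanders:** The bowl, bottle and cup each still stood within about 4 mm of their first readings, which is the networks' error. The scene camera missed the cup in my last checks, so its reading comes from the top camera alone.

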